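Set out the kitchen canisters by height

TASK

Line up the four canisters on the cork pads of the wooden board in order of height, the tallest on the pad next to the brass teapot and the shortest on the pad next to the glass jar. Stand each upright in the middle of its pad without dropping it or tipping it over, and leave the teapot and the jar where they are.

Things in the scene. Friction and masses are not known exactly. Their poses are not given: they have to be found in the camera images.
- can_white: storage canister, white glazed, brown wooden lid: an upright closed cylinder 56 mm in diameter and 150 mm high over all (the top 10 mm is a small knob of 18 mm diameter, the 8 mm below it the lid, fixed on; the straight side wall below that is the place to grip). Origin: centre of its underside; z up. Loose, 0.15 to 0.55 kg. Stands on the counter in front of the board at the start.
- can_blue: storage canister, blue glazed, steel lid: an upright closed cylinder 56 mm in diameter and 125 mm high over all (the top 10 mm is a small knob of 18 mm diameter, the 8 mm below it the lid, fixed on; the straight side wall below that is the place to grip). Origin: centre of its underside; z up. Loose, 0.15 to 0.55 kg. Stands on the counter in front of the board at the start.
- can_green: storage canister, green, brass lid: an upright closed cylinder 56 mm in diameter and 100 mm high over all (the top 10 mm is a small knob of 18 mm diameter, the 8 mm below it the lid, fixed on; the straight side wall below that is the place to grip). Origin: centre of its underside; z up. Loose, 0.15 to 0.55 kg. Stands on the counter in front of the board at the start.
- can_terracotta: storage canister, terracotta, black lid: an upright closed cylinder 56 mm in diameter and 75 mm high over all (the top 10 mm is a small knob of 18 mm diameter, the 8 mm below it the lid, fixed on; the straight side wall below that is the place to grip). Origin: centre of its underside; z up. Loose, 0.15 to 0.55 kg. Stands on the counter in front of the board at the start.
- pad1: one of four identical round cork pads (their numbers say nothing about their order), 70 mm in diameter, 3 mm thick, fixed in a straight row 95 mm apart on a 12 mm thick dark brown wooden board 375 mm long, 120 mm wide. Origin: centre of the pad's underside, 12 mm above the counter; a canister stands on its top face, 15 mm above the counter.
- pad2: one of four identical round cork pads (their numbers say nothing about their order), 70 mm in diameter, 3 mm thick, fixed in a straight row 95 mm apart on a 12 mm thick dark brown wooden board 375 mm long, 120 mm wide. Origin: centre of the pad's underside, 12 mm above the counter; a canister stands on its top face, 15 mm above the counter.
- pad3: one of four identical round cork pads (their numbers say nothing about their order), 70 mm in diameter, 3 mm thick, fixed in a straight row 95 mm apart on a 12 mm thick dark brown wooden board 375 mm long, 120 mm wide. Origin: centre of the pad's underside, 12 mm above the counter; a canister stands on its top face, 15 mm above the counter.
- pad4: one of four identical round cork pads (their numbers say nothing about their order), 70 mm in diameter, 3 mm thick, fixed in a straight row 95 mm apart on a 12 mm thick dark brown wooden board 375 mm long, 120 mm wide. Origin: centre of the pad's underside, 12 mm above the counter; a canister stands on its top face, 15 mm above the counter.
- teapot: brass teapot, round, about 100 mm wide and 105 mm high, with a spout along its +x and a black handle along -x (each reaching 80 to 90 mm from the axis). Origin: centre of its underside. It stands on the counter beyond one end of the board, in line with the row, 130 mm from the centre of the nearest pad. Loose, 0.9 kg; stays where it is.
- jar: green glass jar with a steel cap, 84 mm in diameter, 120 mm high, standing on the counter beyond the other end of the row, 130 mm from the last pad. Origin: centre of its underside. Loose, 0.7 kg; stays where it is.
There are look-alikes about, which are no part of the job. What is shaped like the can_blue but purple or red is not meant.

How it is judged:
By the outcome, as a careful person would: the job done as asked, in the order asked, and still so for the second after the job is handed in, with the robot touching nothing.
It also fails if it takes over 112 s, if anything falls off the work surface, if the arm or the gripper's body presses on something with over 40 N, if the wrist force passes 120 N, or if a joint passes its speed limit or range.

ROBOT

A 6-joint arm with a two-finger parallel gripper is mounted at the origin on the work surface. World frame = base frame: x ahead of the robot, y to its left, z up, the work surface at z = 0. Lengths are in mm, angles in rad, forces in N, time in s.
With the tool pointing down it reaches from about 275 to 1000 mm from the base axis. Payload 8.4 kg.
Tool frame: the origin (TCP) lies midway between the tips of the shut fingers; the grasp point (between the pads) lies 19 mm behind it; z points along the fingers, y is the line along which they close (so a half turn about z gives the same grasp; the last joint's range is limited). The gripper opens to 85 mm and grips with 20 to 120 N. Pads are 22 mm wide; open, the fingers measure 114 mm over their backs; the gripper's body (76 mm by 85 mm) begins 54 mm behind the grasp point. The pads swing forward as they close: fully open they stand 13 mm farther back than shut.
Start: joints at [1.12, 0.353, 1.633, -0, 1.155, -0.002], TCP at [271.177, 563.108, 231.281] pointing down, gripper open.
Joint ranges: [-2.63, 2.63], [-0.92, 2.1], [0.06, 2.66], [-1.3, 4.44], [0, 2.69], [-3.02, 3.02]. Speed limits (rad/s): [2.22, 2.22, 2.79, 3.14, 3.14, 3.14].

INTERFACE

Orientations are given as [roll, pitch, yaw] about the fixed x, y, z axes, in that order (R = Rz(yaw) Ry(pitch) Rx(roll)).
In Python, from rig import monitor, imaging, r gives the robot as it stands.
- The arm moves only by the tool drive_tool, never from a script. Its argument "plan" is a list of rows, each an object of numbers: "x", "y", "z": the shift along the tool's x, y, z in units of 50 mm (1.0 is 50 mm); "ax", "ay", "az": the turn, a rotation vector about the tool's x, y, z in units of 6 degrees (1.0 is 6 degrees); "hand": the finger opening in mm, from 0 to 85.4. In form: [{"x": .., "y": .., "z": .., "ax": .., "ay": .., "az": .., "hand": ..}, ...]. A call has 1 to 8 rows; each row is the pose to reach, as a shift and turn from the pose commanded when the call began, along the tool's axes at that moment; what a row does not reach only later rows make up. A row lasts 1/10 s, in which the tool goes at most 50 mm and 8.59 degrees, less where a joint would pass 70% of its speed; a pose out of reach is approached as far as the arm can. A call with a gripper value outside its range is refused whole. The fingers move at their own pace and stop on an object; "grip_force" is the grip in N (left out, the last holds). Time passes only in rows, so rows that repeat a pose let the fingers close. It gives the time, the measured TCP pose, the force, the opening and the grip force at its end, in the units of the state.
- monitor.sense(): the state, without advancing time (a new reading comes with each control period).
- imaging.grab_frame(name): name is "scene" or "top" or "wrist"; returns the picture (384x512x3 uint8, red, green, blue); there is no depth.
- imaging.camera_info(name): a dict with "mtx" (3x3 intrinsics, pixels), "dist" ([k1, k2, p1, p2, k3] as OpenCV has them; the pictures are not rectified), "R" (3x3) and "t" (3): a world point X has camera coordinates R X + t. Camera axes: x right, y down, z forward; pixel columns grow to the right and rows downward; lengths in mm; the calibration is good to about 2 mm. A picture is of the moment at which its call begins: read the wrist's pose just before it. camera_info takes no time and is no camera call; for the wrist camera it gives the pose at the moment of the call.
- r.sign_off(): hands the job in; it is judged then, once.
The state is a dict: "clock": time; "qpos": joint angles; "qvel": joint speeds; "joint_efforts": joint torques, N m; "eef_pos": TCP position; "tcp_rot": TCP orientation; "contact_force": force on the tool from outside, world axes, zero at the start; "wrist_torque": the same for the moment, N m; "opening": opening from 0.0 (shut) to 1.0 (fully open); "grasp_force": force on a finger pad.
Only numpy, scipy, OpenCV 4.12 (cv2) and the standard library are available. Lean on these libraries where they do the work, as an engineer would, in place of code of your own. Each camera call takes 0.05 s, during which the arm holds its last target. There are 200 camera calls.

## Working session

There is one attempt and no reset: what is moved stays moved. The work goes in short steps, Python scripts to look and compute and a tool call to move; the robot and the scene stay as the last step left them, time stands still between calls to the robot, and variables do not carry over. Pictures are saved under pics/ and viewed, at most 14 in all, crops included, and the job is handed in when it is done.

Besides the shell and the picture viewer there is one more tool, called by a JSON object that holds its "fn" and its "kwargs", one argument or row to a line. drive_tool: Moves the arm, as the interface text tells. Its arguments: {"type":"object","properties":{"plan":{"type":"array","items":{"type":"object","properties":{"x":{"type":"number"},"y":{"type":"number"},"z":{"type":"number"},"ax":{"type":"number"},"ay":{"type":"number"},"az":{"type":"number"},"hand":{"type":"number"}}}},"grip_force":{"type":"number"}},"required":["plan"]}

```bash
mkdir -p pics; ls
python3 - <<'E'
from rig import monitor, imaging, r
import cv2
s=monitor.sense();print(s['clock'],s['eef_pos'],s['tcp_rot'],s['opening'])
for n in("scene","top"):
    im=imaging.grab_frame(n);cv2.imwrite(f"pics/{n}0.png",im[:,:,::-1])
    c=imaging.camera_info(n);print(n,c)
E
```

```text
pics
0.0 [270.97090414 562.65253118 230.54560425] [-3.14016491e+00  1.02854043e-05  2.69278820e+00] 0.9988081184612134
scene {'mtx': array([[355.78710022,   0.        , 250.1112725 ],
       [  0.        , 355.78710022, 188.65767732],
       [  0.        ,   0.        ,   1.        ]]), 'dist': array([0.00693856, 0.        , 0.        , 0.        , 0.        ]), 'R': array([[-0.52523218,  0.85094124, -0.00549237],
       [ 0.55141667,  0.33542453, -0.76382592],
       [-0.6481287 , -0.40421454, -0.64539894]]), 't': array([ 286.28912643, -226.8305412 , 1152.55806239])}
top {'mtx': array([[364.3851645 ,   0.        , 255.76688611],
       [  0.        , 364.3851645 , 188.46053814],
       [  0.        ,   0.        ,   1.        ]]), 'dist': array([7.16958125e-05, 0.00000000e+00, 0.00000000e+00, 0.00000000e+00,
       0.00000000e+00]), 'R': array([[-0.00472554, -0.99997152,  0.00588409],
       [-0.9894446 ,  0.00382339, -0.14486123],
       [ 0.1448346 , -0.00650653, -0.98943449]]), 't': array([-39.90077862, 489.65056612, 840.65295614])}
```

View pics/top0.png

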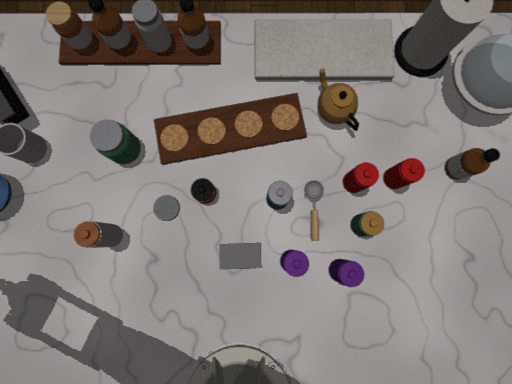

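View pics/scene0.png

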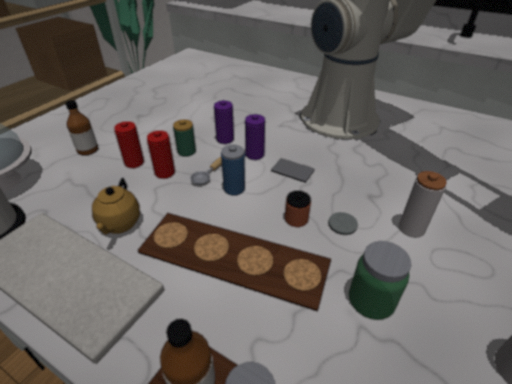

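The top view shows the teapot at (338,102), the jar at (117,142), and pads at (285,117), (248,124), (211,131) and (174,138). The canisters are white with a brown lid at (88,234), blue (281,195), green with a brass lid (370,224) and terracotta (204,190). Next I enlarge for accuracy.

```bash
cat > h.py <<'E'
import numpy as np, cv2
from rig import imaging
def ray(n,uv,z,c=None):
    c=c or imaging.camera_info(n)
    p=cv2.undistortPoints(np.array([[uv]],float),c['mtx'],c['dist'])[0,0]
    R=np.array(c['R']);o=-R.T@c['t'];d=R.T@np.array([*p,1])
    return o+d*(z-o[2])/d[2]
def proj(n,X,c=None):
    c=c or imaging.camera_info(n);R=np.array(c['R'])
    return cv2.projectPoints(np.array(X,float).reshape(-1,3),cv2.Rodrigues(R)[0],np.array(c['t']),c['mtx'],c['dist'])[0][:,0]
E
python3 - <<'E'
import cv2
a=cv2.imread('pics/top0.png')
x=cv2.convertScaleAbs(a,alpha=1.6)
cv2.imwrite('pics/tl.png',cv2.resize(x[90:260,70:230],None,fx=3.5,fy=3.5,interpolation=cv2.INTER_CUBIC))
cv2.imwrite('pics/tr.png',cv2.resize(x[90:260,230:400],None,fx=3.5,fy=3.5,interpolation=cv2.INTER_CUBIC))
E
```

```text
(no output)
```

View pics/tl.png

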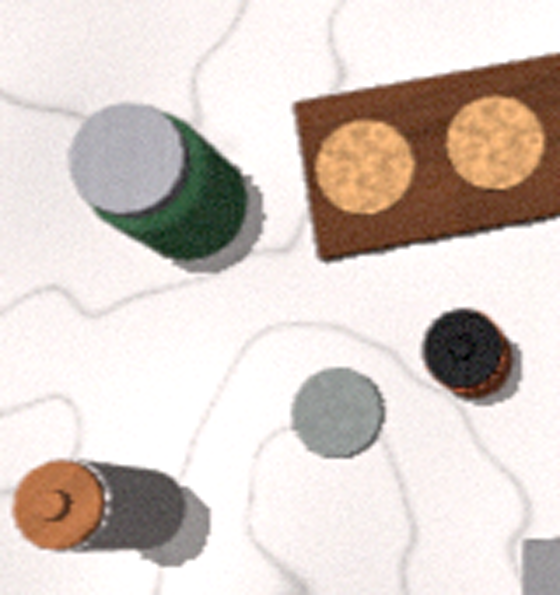

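View pics/tr.png

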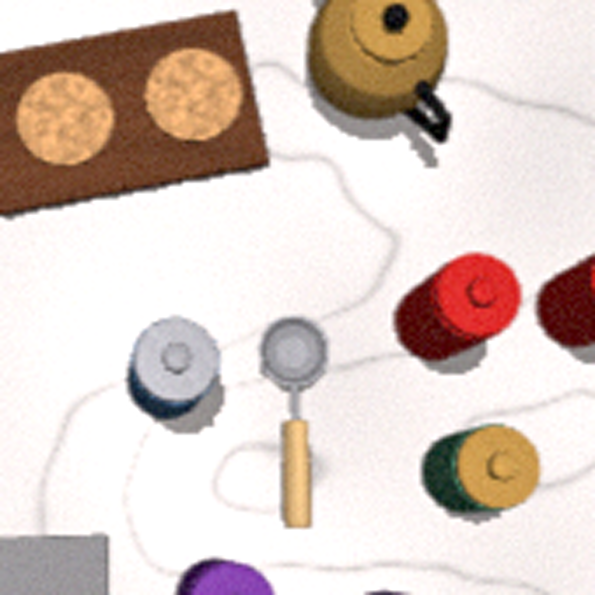

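The crops give these lid centres: white (59,505), terracotta (466,349), blue (176,359), green (499,467). Pad centres are (365,167) and (495,142) in the left crop, and (65,118) and (194,94) in the right.

Run:
```python
from h import *
from rig import monitor
np.set_printoptions(precision=1,suppress=True)
f=lambda x,y,x0:((x+.5)/3.5-.5+x0,(y+.5)/3.5-.5+90)
P={}
for n,x,y,x0,z in [('white',59,505,70,140),('terra',466,349,70,65),('blue',176,359,230,115),('green',499,467,230,90),('padT',365,167,70,15),('padG',495,142,70,15),('padB',65,118,230,15),('padW',194,94,230,15),('jar',127,158,70,120),('redL',478,294,230,115),('teapot',396,17,230,105)]:
    P[n]=ray('top',f(x,y,x0),z); print(n,P[n],f(x,y,x0), proj('scene',P[n])[0])
p=np.array([P[k] for k in('padT','padG','padB','padW')]);print(np.linalg.norm(np.diff(p,axis=0),axis=1),np.linalg.norm(P['jar'][:2]-p[0][:2]),np.linalg.norm(P['teapot'][:2]-p[3][:2]))
c=p.mean(0);d=p[3]-p[0];d/=np.linalg.norm(d);print([ (c+d*k*95)[:2] for k in(-1.5,-.5,.5,1.5)],np.arctan2(d[1],d[0]))
a=cv2.convertScaleAbs(cv2.imread('pics/scene0.png'),alpha=1.5)
cv2.imwrite('pics/s1.png',cv2.resize(a[110:310,130:450],None,fx=2.5,fy=2.5,interpolation=cv2.INTER_CUBIC))
s=monitor.sense();from scipy.spatial.transform import Rotation as R
print(R.from_euler('xyz',s['tcp_rot']).as_matrix())
```

```text
white [380.3 309.9 140. ] (86.5, 233.92857142857142) [430.5 178.3]
terra [483.6  81.2  65. ] (202.78571428571428, 189.35714285714286) [297.1 196.8]
blue [469.4 -94.2 115. ] (279.92857142857144, 192.21428571428572) [232.1 150.4]
green [ 402.6 -300.7   90. ] (372.2142857142857, 223.07142857142858) [182.4 123.6]
padT [623.  162.7  15. ] (173.92857142857144, 137.35714285714286) [301.6 273.2]
padG [641.3  69.8  15. ] (211.07142857142858, 130.21428571428572) [254.6 259.3]
padB [659.  -23.8  15. ] (248.21428571428572, 123.35714285714286) [210.8 246.1]
padW [ 676.8 -117.4   15. ] (285.07142857142856, 116.5) [170.  233.9]
jar [598.5 289.7 120. ] (105.92857142857143, 134.78571428571428) [386.2 256.6]
redL [ 509.9 -284.9  115. ] (366.2142857142857, 173.64285714285714) [157.5 135.4]
teapot [ 697.3 -243.   105. ] (342.7857142857143, 94.5) [110.1 186.7]
[94.7 95.3 95.2] 129.30336346752944 127.32106127583778
[array([623.1, 162.8]), array([641.1,  69.5]), array([659. , -23.8]), array([ 676.9, -117.1])] -1.3811567007668097
[[-0.9  0.4 -0. ]
 [ 0.4  0.9 -0. ]
 [ 0.  -0.  -1. ]]
```

View pics/s1.png

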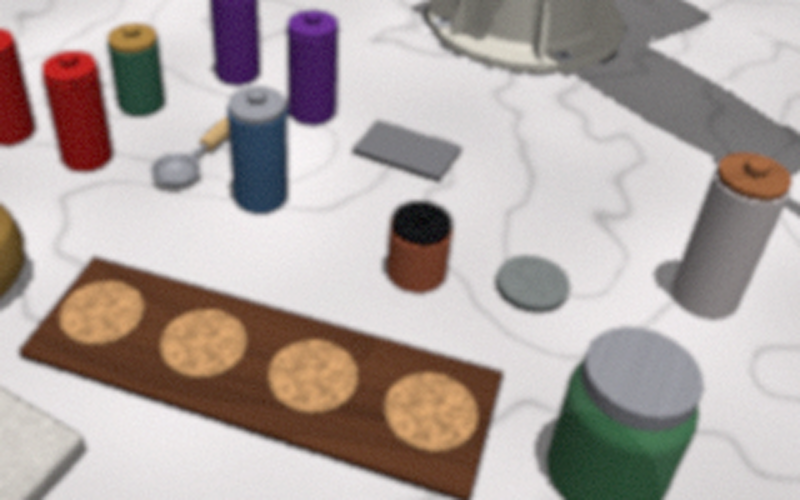

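Both views agree to within about 1.5 px, the pad spacing measures 95 mm, and the order is clear. I'll turn the tool to yaw 90° so its axes line up with the world, and go above the white canister.

{"fn": "drive_tool", "kwargs": {
  "plan": [
    {"x":-0.52,"y":-0.45,"z":0,"az":1.34,"hand":85},
    {"x":-1.04,"y":-0.9,"z":0,"az":2.68,"hand":85},
    {"x":-1.56,"y":-1.35,"z":0,"az":4.02,"hand":85},
    {"x":-2.08,"y":-1.8,"z":0,"az":5.36,"hand":85},
    {"x":-2.6,"y":-2.25,"z":0,"az":6.7,"hand":85},
    {"x":-3.12,"y":-2.7,"z":0,"az":8.04,"hand":85},
    {"x":-3.64,"y":-3.15,"z":0,"az":9.38,"hand":85},
    {"x":-4.164,"y":-3.607,"z":0,"az":10.715,"hand":85}
  ],
  "grip_force": 50
}}

```text
invalid input
```

```bash
cat > look.py <<'E'
import sys
from h import *
from rig import monitor
np.set_printoptions(precision=1,suppress=True)
s=monitor.sense();print(s['clock'],s['eef_pos'],np.round(s['tcp_rot'],3),s['opening'],s['grasp_force'])
n,f=sys.argv[1:3];c=imaging.camera_info(n);im=imaging.grab_frame(n);cv2.imwrite(f'pics/{f}.png',im[:,:,::-1])
for a in sys.argv[3:]: print(a,proj(n,[float(v) for v in a.split(',')],c)[0])
E
sleep 0; python3 look.py wrist w1 380.3,309.9,140 623.1,162.8,15 483.6,81.2,65
```

```text
0.1 [271.  562.7 230.6] [-3.1 -0.   2.7] 1.0006042797324886 0.0
380.3,309.9,140 [ 81.6 381.1]
623.1,162.8,15 [136.8 436.6]
483.6,81.2,65 [ 33.8 423. ]
```

View pics/w1.png

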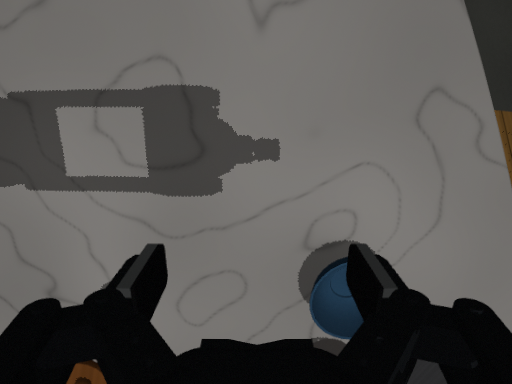

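The move was refused and the arm hasn't moved. The wrist view shows the fingers over the counter, with the blue bowl near (340,300). I'll retry with every field filled in.

{"fn": "drive_tool", "kwargs": {
  "plan": [
    {"x":-0.52,"y":-0.45,"z":0,"ax":0,"ay":0,"az":1.34,"hand":85},
    {"x":-1.04,"y":-0.9,"z":0,"ax":0,"ay":0,"az":2.68,"hand":85},
    {"x":-1.56,"y":-1.35,"z":0,"ax":0,"ay":0,"az":4.02,"hand":85},
    {"x":-2.08,"y":-1.8,"z":0,"ax":0,"ay":0,"az":5.36,"hand":85},
    {"x":-2.6,"y":-2.25,"z":0,"ax":0,"ay":0,"az":6.7,"hand":85},
    {"x":-3.12,"y":-2.7,"z":0,"ax":0,"ay":0,"az":8.04,"hand":85},
    {"x":-3.64,"y":-3.15,"z":0,"ax":0,"ay":0,"az":9.38,"hand":85},
    {"x":-4.164,"y":-3.607,"z":0,"ax":0,"ay":0,"az":10.715,"hand":85}
  ],
  "grip_force": 50
}}

```text
clock: 0.95
eef_pos: [380.7, 308.9, 231.2]
tcp_rot: [-3.142, 0.0, 1.565]
contact_force: [0.4, -0.3, -0.1]
opening: 0.991
grasp_force: 0.0
```

```bash
python3 look.py wrist w2 380.3,309.9,150 380.3,309.9,140 380.3,309.9,0 623.1,162.8,15
```

```text
0.95 [380.7 308.9 231.2] [-3.1  0.   1.6] 0.9913168223505129 0.0
380.3,309.9,150 [252.9 195.3]
380.3,309.9,140 [253.  191.2]
380.3,309.9,0 [254.2 155.4]
623.1,162.8,15 [436.  265.8]
```

View pics/w2.png

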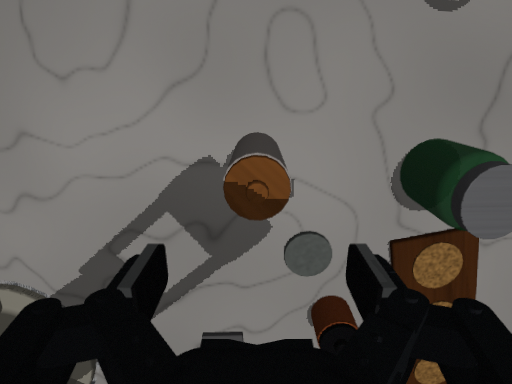

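The wrist view puts the white lid at (257,186), within 2–4 mm of the prediction, and the nearest cork pad at (438,265), about 3 mm off. That's good enough to descend and grip.

{"fn": "drive_tool", "kwargs": {
  "plan": [
    {"x":0.06,"y":0.01,"z":0.6,"ax":0,"ay":0,"az":0,"hand":85},
    {"x":0.06,"y":0.01,"z":1.3,"ax":0,"ay":0,"az":0,"hand":85},
    {"x":0.06,"y":0.01,"z":2.0,"ax":0,"ay":0,"az":0,"hand":85},
    {"x":0.06,"y":0.01,"z":2.6,"ax":0,"ay":0,"az":0,"hand":85},
    {"x":0.06,"y":0.01,"z":2.86,"ax":0,"ay":0,"az":0,"hand":85},
    {"x":0.06,"y":0.01,"z":2.86,"ax":0,"ay":0,"az":0,"hand":48},
    {"x":0.06,"y":0.01,"z":2.86,"ax":0,"ay":0,"az":0,"hand":48},
    {"x":0.06,"y":0.01,"z":2.86,"ax":0,"ay":0,"az":0,"hand":48}
  ],
  "grip_force": 50
}}

```text
clock: 1.8
eef_pos: [381.8, 314.0, 89.7]
tcp_rot: [3.14, -0.001, 1.571]
contact_force: [-0.7, -0.6, -2.6]
opening: 0.645
grasp_force: 53.2
```

{"fn": "drive_tool", "kwargs": {
  "plan": [
    {"x":0,"y":0,"z":0,"ax":0,"ay":0,"az":0,"hand":48},
    {"x":0,"y":0,"z":0,"ax":0,"ay":0,"az":0,"hand":48},
    {"x":0,"y":0,"z":0,"ax":0,"ay":0,"az":0,"hand":48},
    {"x":0,"y":0,"z":0,"ax":0,"ay":0,"az":0,"hand":48}
  ],
  "grip_force": 50
}}

```text
clock: 2.2
eef_pos: [381.7, 313.9, 89.5]
tcp_rot: [3.14, -0.001, 1.571]
contact_force: [-1.7, -0.1, 8.2]
opening: 0.647
grasp_force: 53.4
```

{"fn": "drive_tool", "kwargs": {
  "plan": [
    {"x":0,"y":0,"z":-0.3,"ax":0,"ay":0,"az":0,"hand":48},
    {"x":0,"y":0,"z":-0.8,"ax":0,"ay":0,"az":0,"hand":48},
    {"x":0,"y":0,"z":-1.4,"ax":0,"ay":0,"az":0,"hand":48},
    {"x":-0.2,"y":0.2,"z":-1.8,"ax":0,"ay":0,"az":0,"hand":48},
    {"x":-0.6,"y":0.6,"z":-2.0,"ax":0,"ay":0,"az":0,"hand":48},
    {"x":-1.1,"y":1.1,"z":-2.0,"ax":0,"ay":0,"az":0,"hand":48},
    {"x":-1.6,"y":1.6,"z":-2.0,"ax":0,"ay":0,"az":0,"hand":48},
    {"x":-2.1,"y":2.1,"z":-2.0,"ax":0,"ay":0,"az":0,"hand":48}
  ],
  "grip_force": 50
}}

```text
clock: 3.0
eef_pos: [486.7, 207.2, 188.7]
tcp_rot: [3.141, -0.0, 1.571]
contact_force: [-0.1, -0.0, -3.3]
opening: 0.641
grasp_force: 53.9
```

{"fn": "drive_tool", "kwargs": {
  "plan": [
    {"x":-0.5,"y":0.4,"z":0,"ax":0,"ay":0,"az":0,"hand":48},
    {"x":-1.1,"y":0.8,"z":0,"ax":0,"ay":0,"az":0,"hand":48},
    {"x":-1.8,"y":1.3,"z":0,"ax":0,"ay":0,"az":0,"hand":48},
    {"x":-2.6,"y":1.8,"z":0,"ax":0,"ay":0,"az":0,"hand":48},
    {"x":-3.4,"y":2.3,"z":0,"ax":0,"ay":0,"az":0,"hand":48},
    {"x":-4.2,"y":2.8,"z":0,"ax":0,"ay":0,"az":0,"hand":48},
    {"x":-5.0,"y":3.2,"z":0,"ax":0,"ay":0,"az":0,"hand":48},
    {"x":-5.6,"y":3.5,"z":0,"ax":0,"ay":0,"az":0,"hand":48}
  ],
  "grip_force": 50
}}

```text
clock: 3.8
eef_pos: [661.7, -74.4, 188.2]
tcp_rot: [3.141, 0.0, 1.57]
contact_force: [0.1, -0.1, -3.5]
opening: 0.644
grasp_force: 53.9
```

{"fn": "drive_tool", "kwargs": {
  "plan": [
    {"x":-0.4,"y":0.15,"z":0,"ax":0,"ay":0,"az":0,"hand":48},
    {"x":-0.7,"y":0.25,"z":0,"ax":0,"ay":0,"az":0,"hand":48},
    {"x":-0.85,"y":0.3,"z":0,"ax":0,"ay":0,"az":0,"hand":48},
    {"x":-0.868,"y":0.316,"z":0,"ax":0,"ay":0,"az":0,"hand":48},
    {"x":-0.868,"y":0.316,"z":0,"ax":0,"ay":0,"az":0,"hand":48},
    {"x":-0.868,"y":0.316,"z":0,"ax":0,"ay":0,"az":0,"hand":48}
  ],
  "grip_force": 50
}}

```text
clock: 4.4
eef_pos: [676.5, -113.9, 188.4]
tcp_rot: [-3.141, -0.0, 1.572]
contact_force: [-0.1, 0.7, -2.7]
opening: 0.643
grasp_force: 54.0
```

```bash
python3 look.py wrist w3 676.9,-117.1,249 676.9,-117.1,239 659,-23.8,15
```

```text
4.4 [ 676.5 -113.9  188.4] [-3.1 -0.   1.6] 0.6429074952701982 53.9785498380661
676.9,-117.1,249 [250.9 345.3]
676.9,-117.1,239 [251.4 324.1]
659,-23.8,15 [236.   75.9]
```

View pics/w3.png

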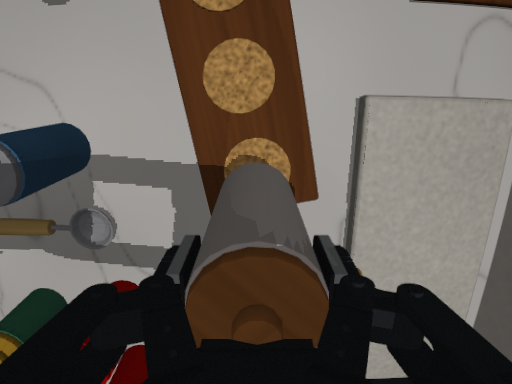

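The wrist view has pad B at (239,75), 3 px from the prediction, and the white lid centred near (259,318). Pad and canister agree to a few mm, so I'll lower with a slight -y correction.

{"fn": "drive_tool", "kwargs": {
  "plan": [
    {"x":-0.03,"y":0,"z":0.4,"ax":0,"ay":0,"az":0,"hand":48},
    {"x":-0.03,"y":0,"z":0.9,"ax":0,"ay":0,"az":0,"hand":48},
    {"x":-0.03,"y":0,"z":1.3,"ax":0,"ay":0,"az":0,"hand":48},
    {"x":-0.03,"y":0,"z":1.5,"ax":0,"ay":0,"az":0,"hand":48},
    {"x":-0.03,"y":0,"z":1.6,"ax":0,"ay":0,"az":0,"hand":48},
    {"x":-0.03,"y":0,"z":1.65,"ax":0,"ay":0,"az":0,"hand":48},
    {"x":-0.03,"y":0,"z":1.65,"ax":0,"ay":0,"az":0,"hand":48},
    {"x":-0.03,"y":0,"z":1.65,"ax":0,"ay":0,"az":0,"hand":48}
  ],
  "grip_force": 50
}}

```text
clock: 5.25
eef_pos: [677.4, -116.7, 106.8]
tcp_rot: [3.14, 0.0, 1.571]
contact_force: [-0.2, 0.0, -2.7]
opening: 0.646
grasp_force: 54.0
```

```bash
python3 look.py top t2 676.9,-117.1,155 ; python3 -c "
import cv2;a=cv2.convertScaleAbs(cv2.imread('pics/t2.png'),alpha=1.4)
cv2.imwrite('pics/t2c.png',cv2.resize(a[60:180,130:350],None,fx=3.5,fy=3.5,interpolation=2))"
```

```text
5.25 [ 677.4 -116.7  106.8] [3.1 0.  1.6] 0.6464531196683831 53.98072063922882
676.9,-117.1,155 [290.5  94.4]
```

View pics/t2c.png

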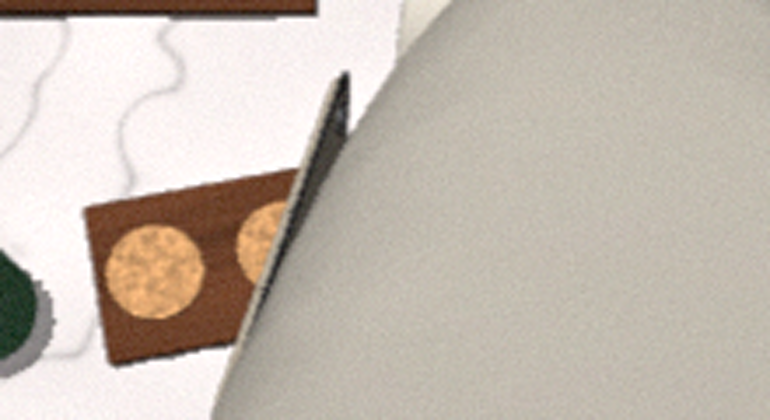

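The arm blocks the top view, so I'll lower the last 2 mm and check for contact.

{"fn": "drive_tool", "kwargs": {
  "plan": [
    {"x":0.01,"y":0,"z":0.02,"ax":0,"ay":0,"az":0,"hand":48},
    {"x":0.01,"y":0,"z":0.04,"ax":0,"ay":0,"az":0,"hand":48},
    {"x":0.01,"y":0,"z":0.04,"ax":0,"ay":0,"az":0,"hand":48}
  ]
}}

```text
clock: 5.6
eef_pos: [677.1, -116.2, 104.6]
tcp_rot: [3.141, 0.0, 1.571]
contact_force: [-2.4, -0.2, 2.9]
opening: 0.649
grasp_force: 54.4
```

In contact. Release and lift.

{"fn": "drive_tool", "kwargs": {
  "plan": [
    {"x":0,"y":0,"z":0,"ax":0,"ay":0,"az":0,"hand":60},
    {"x":0,"y":0,"z":0,"ax":0,"ay":0,"az":0,"hand":72},
    {"x":0,"y":0,"z":0,"ax":0,"ay":0,"az":0,"hand":85},
    {"x":0,"y":0,"z":0,"ax":0,"ay":0,"az":0,"hand":85},
    {"x":0,"y":0,"z":-0.3,"ax":0,"ay":0,"az":0,"hand":85},
    {"x":0,"y":0,"z":-1.0,"ax":0,"ay":0,"az":0,"hand":85},
    {"x":0,"y":0,"z":-1.8,"ax":0,"ay":0,"az":0,"hand":85},
    {"x":0,"y":0,"z":-2.6,"ax":0,"ay":0,"az":0,"hand":85}
  ]
}}

```text
clock: 6.4
eef_pos: [676.6, -116.1, 236.2]
tcp_rot: [3.141, 0.0, 1.571]
contact_force: [0.4, -0.7, -0.7]
opening: 0.996
grasp_force: 0.0
```

{"fn": "drive_tool", "kwargs": {
  "plan": [
    {"x":0.1,"y":-0.4,"z":0,"ax":0,"ay":0,"az":0,"hand":85},
    {"x":0.2,"y":-1.1,"z":0,"ax":0,"ay":0,"az":0,"hand":85},
    {"x":0.3,"y":-1.9,"z":0,"ax":0,"ay":0,"az":0,"hand":85},
    {"x":0.4,"y":-2.7,"z":0,"ax":0,"ay":0,"az":0,"hand":85},
    {"x":0.46,"y":-3.4,"z":0,"ax":0,"ay":0,"az":0,"hand":85},
    {"x":0.46,"y":-3.9,"z":0,"ax":0,"ay":0,"az":0,"hand":85},
    {"x":0.46,"y":-4.12,"z":0,"ax":0,"ay":0,"az":0,"hand":85},
    {"x":0.46,"y":-4.12,"z":0,"ax":0,"ay":0,"az":0,"hand":85}
  ]
}}

```text
clock: 7.2
eef_pos: [470.4, -93.2, 234.8]
tcp_rot: [3.14, 0.0, 1.57]
contact_force: [0.2, -0.2, -0.2]
opening: 0.993
grasp_force: 0.0
```

```bash
python3 look.py top t3 676.9,-117.1,155; python3 look.py wrist w4 469.4,-94.2,115 641.1,69.5,15 659,-23.8,15; python3 -c "
import cv2;a=cv2.convertScaleAbs(cv2.imread('pics/t3.png'),alpha=1.4);b=cv2.imread('pics/w4.png')
a=cv2.resize(a[60:160,220:350],None,fx=3.,fy=3.,interpolation=2)
import numpy as np
o=np.zeros((384,390+400,3),'uint8');o[:300,:390]=a;o[:,390:]=b[:,80:480];cv2.imwrite('pics/c4.png',o)"
```

```text
7.2 [470.4 -93.2 234.8] [3.1 0.  1.6] 0.9927950987410021 0.0
676.9,-117.1,155 [290.5  94.4]
7.25 [471.6 -93.3 234.8] [3.1 0.  1.6] 0.9949880711299852 0.0
469.4,-94.2,115 [251. 183.]
641.1,69.5,15 [412.6   9.6]
659,-23.8,15 [418.6  98.9]
```

View pics/c4.png

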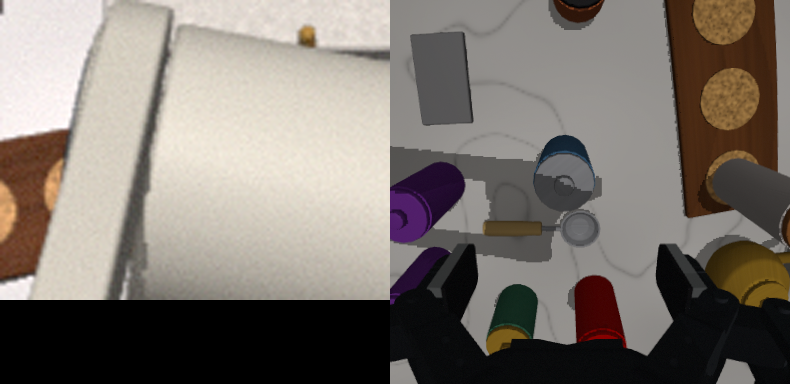

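The wrist view shows the blue lid at about (254,179), predicted (251,183). Pick it.

{"fn": "drive_tool", "kwargs": {
  "plan": [
    {"x":0,"y":0,"z":0.6,"ax":0,"ay":0,"az":0,"hand":85},
    {"x":0,"y":0,"z":1.4,"ax":0,"ay":0,"az":0,"hand":85},
    {"x":0,"y":0,"z":2.2,"ax":0,"ay":0,"az":0,"hand":85},
    {"x":0,"y":0,"z":2.9,"ax":0,"ay":0,"az":0,"hand":85},
    {"x":0,"y":0,"z":3.3,"ax":0,"ay":0,"az":0,"hand":85},
    {"x":0,"y":0,"z":3.41,"ax":0,"ay":0,"az":0,"hand":85},
    {"x":0,"y":0,"z":3.41,"ax":0,"ay":0,"az":0,"hand":48},
    {"x":0,"y":0,"z":3.41,"ax":0,"ay":0,"az":0,"hand":48}
  ]
}}

```text
clock: 8.1
eef_pos: [471.9, -93.3, 64.1]
tcp_rot: [3.14, 0.0, 1.571]
contact_force: [-1.1, -0.8, 1.4]
opening: 0.687
grasp_force: 0.7
```

{"fn": "drive_tool", "kwargs": {
  "plan": [
    {"x":0,"y":0,"z":0,"ax":0,"ay":0,"az":0,"hand":48},
    {"x":0,"y":0,"z":0,"ax":0,"ay":0,"az":0,"hand":48},
    {"x":0,"y":0,"z":0,"ax":0,"ay":0,"az":0,"hand":48},
    {"x":0,"y":0,"z":0,"ax":0,"ay":0,"az":0,"hand":48}
  ]
}}

```text
clock: 8.5
eef_pos: [471.8, -93.3, 64.3]
tcp_rot: [3.139, 0.0, 1.571]
contact_force: [-1.0, -0.6, 7.9]
opening: 0.641
grasp_force: 53.1
```

{"fn": "drive_tool", "kwargs": {
  "plan": [
    {"x":0,"y":0,"z":-0.3,"ax":0,"ay":0,"az":0,"hand":48},
    {"x":0,"y":0,"z":-0.8,"ax":0,"ay":0,"az":0,"hand":48},
    {"x":0.2,"y":0.4,"z":-1.2,"ax":0,"ay":0,"az":0,"hand":48},
    {"x":0.5,"y":1.0,"z":-1.4,"ax":0,"ay":0,"az":0,"hand":48},
    {"x":0.8,"y":1.7,"z":-1.4,"ax":0,"ay":0,"az":0,"hand":48},
    {"x":1.1,"y":2.4,"z":-1.4,"ax":0,"ay":0,"az":0,"hand":48},
    {"x":1.3,"y":3.1,"z":-1.4,"ax":0,"ay":0,"az":0,"hand":48},
    {"x":1.4,"y":3.6,"z":-1.4,"ax":0,"ay":0,"az":0,"hand":48}
  ]
}}

```text
clock: 9.3
eef_pos: [652.7, -22.0, 133.3]
tcp_rot: [3.141, -0.0, 1.572]
contact_force: [0.2, 0.2, -3.6]
opening: 0.645
grasp_force: 53.9
```

{"fn": "drive_tool", "kwargs": {
  "plan": [
    {"x":0,"y":0.15,"z":0,"ax":0,"ay":0,"az":0,"hand":48},
    {"x":0,"y":0.15,"z":0,"ax":0,"ay":0,"az":0,"hand":48},
    {"x":0,"y":0.15,"z":0.3,"ax":0,"ay":0,"az":0,"hand":48},
    {"x":0,"y":0.15,"z":0.7,"ax":0,"ay":0,"az":0,"hand":48},
    {"x":0,"y":0.15,"z":0.9,"ax":0,"ay":0,"az":0,"hand":48},
    {"x":0,"y":0.15,"z":1.0,"ax":0,"ay":0,"az":0,"hand":48},
    {"x":0,"y":0.15,"z":1.04,"ax":0,"ay":0,"az":0,"hand":48},
    {"x":0,"y":0.15,"z":1.04,"ax":0,"ay":0,"az":0,"hand":48}
  ]
}}

```text
clock: 10.1
eef_pos: [658.2, -23.3, 81.4]
tcp_rot: [3.142, 0.0, 1.571]
contact_force: [-0.5, -1.2, -3.2]
opening: 0.645
grasp_force: 54.1
```

{"fn": "drive_tool", "kwargs": {
  "plan": [
    {"x":0,"y":0.02,"z":0.02,"ax":0,"ay":0,"az":0,"hand":48},
    {"x":0,"y":0.02,"z":0.04,"ax":0,"ay":0,"az":0,"hand":48},
    {"x":0,"y":0.02,"z":0.04,"ax":0,"ay":0,"az":0,"hand":48}
  ]
}}

```text
clock: 10.4
eef_pos: [659.5, -23.1, 79.5]
tcp_rot: [3.141, 0.0, 1.571]
contact_force: [0.1, 0.5, -2.5]
opening: 0.648
grasp_force: 54.0
```

{"fn": "drive_tool", "kwargs": {
  "plan": [
    {"x":0,"y":0,"z":0,"ax":0,"ay":0,"az":0,"hand":60},
    {"x":0,"y":0,"z":0,"ax":0,"ay":0,"az":0,"hand":72},
    {"x":0,"y":0,"z":0,"ax":0,"ay":0,"az":0,"hand":85},
    {"x":0,"y":0,"z":0,"ax":0,"ay":0,"az":0,"hand":85},
    {"x":0,"y":0,"z":-0.3,"ax":0,"ay":0,"az":0,"hand":85},
    {"x":0,"y":0,"z":-1.0,"ax":0,"ay":0,"az":0,"hand":85},
    {"x":0,"y":0,"z":-1.8,"ax":0,"ay":0,"az":0,"hand":85},
    {"x":0,"y":0,"z":-2.6,"ax":0,"ay":0,"az":0,"hand":85}
  ]
}}

```text
clock: 11.2
eef_pos: [659.2, -23.2, 211.7]
tcp_rot: [3.141, 0.0, 1.571]
contact_force: [-0.0, -0.7, -0.0]
opening: 0.995
grasp_force: 0.0
```

{"fn": "drive_tool", "kwargs": {
  "plan": [
    {"x":-0.3,"y":-0.4,"z":-0.3,"ax":0,"ay":0,"az":0,"hand":85},
    {"x":-0.8,"y":-1.0,"z":-0.4,"ax":0,"ay":0,"az":0,"hand":85},
    {"x":-1.5,"y":-1.6,"z":-0.4,"ax":0,"ay":0,"az":0,"hand":85},
    {"x":-2.2,"y":-2.2,"z":-0.4,"ax":0,"ay":0,"az":0,"hand":85},
    {"x":-2.9,"y":-2.8,"z":-0.4,"ax":0,"ay":0,"az":0,"hand":85},
    {"x":-3.6,"y":-3.5,"z":-0.4,"ax":0,"ay":0,"az":0,"hand":85},
    {"x":-4.3,"y":-4.1,"z":-0.4,"ax":0,"ay":0,"az":0,"hand":85},
    {"x":-4.9,"y":-4.6,"z":-0.4,"ax":0,"ay":0,"az":0,"hand":85}
  ]
}}

```text
clock: 12.0
eef_pos: [427.7, -269.6, 230.7]
tcp_rot: [3.14, 0.001, 1.57]
contact_force: [1.3, 0.3, 0.2]
opening: 0.995
grasp_force: 0.0
```

{"fn": "drive_tool", "kwargs": {
  "plan": [
    {"x":-0.4,"y":-0.35,"z":0,"ax":0,"ay":0,"az":0,"hand":85},
    {"x":-0.6,"y":-0.5,"z":0,"ax":0,"ay":0,"az":0,"hand":85},
    {"x":-0.64,"y":-0.51,"z":0,"ax":0,"ay":0,"az":0,"hand":85},
    {"x":-0.64,"y":-0.51,"z":0,"ax":0,"ay":0,"az":0,"hand":85}
  ]
}}

```text
clock: 12.4
eef_pos: [404.4, -300.0, 229.8]
tcp_rot: [3.141, 0.0, 1.57]
contact_force: [0.8, -0.4, 0.4]
opening: 0.991
grasp_force: 0.0
```

```bash
python3 look.py top t5 676.9,-117.1,155 659,-23.8,130; python3 look.py wrist w5 402.6,-300.7,90; python3 -c "
import cv2;a=cv2.convertScaleAbs(cv2.imread('pics/t5.png'),alpha=1.4);b=cv2.imread('pics/w5.png')
a=cv2.resize(a[60:160,220:330],None,fx=4,fy=4,interpolation=2)
import numpy as np
o=np.zeros((400,440+350,3),'uint8');o[:400,:440]=a;o[:384,440:]=b[:,80:430];cv2.imwrite('pics/c5.png',o)"
```

```text
12.4 [ 404.4 -300.   229.8] [3.1 0.  1.6] 0.9914041216317852 0.0
676.9,-117.1,155 [290.5  94.4]
659,-23.8,130 [247.4 106.7]
12.45 [ 404.5 -299.6  229.6] [ 3.1 -0.   1.6] 0.9931895614588352 0.0
402.6,-300.7,90 [251.8 177.3]
```

View pics/c5.png

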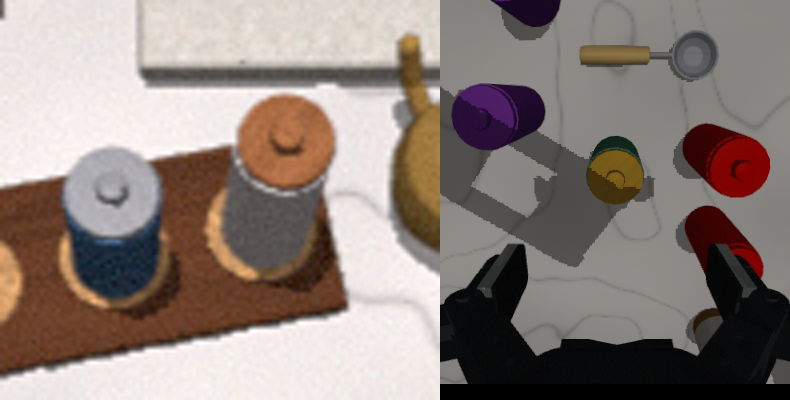

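In the top view the white lid is at (291.4,94.6) against an ideal (290.5,94.4), and the blue at (247.6,107.6) against (247.4,106.7). Both are about 2 mm from centre. The green lid is under the gripper as predicted, so I'll pick it.

{"fn": "drive_tool", "kwargs": {
  "plan": [
    {"x":0,"y":0,"z":0.7,"ax":0,"ay":0,"az":0,"hand":85},
    {"x":0,"y":0,"z":1.6,"ax":0,"ay":0,"az":0,"hand":85},
    {"x":0,"y":0,"z":2.5,"ax":0,"ay":0,"az":0,"hand":85},
    {"x":0,"y":0,"z":3.2,"ax":0,"ay":0,"az":0,"hand":85},
    {"x":0,"y":0,"z":3.6,"ax":0,"ay":0,"az":0,"hand":85},
    {"x":0,"y":0,"z":3.75,"ax":0,"ay":0,"az":0,"hand":85},
    {"x":0,"y":0,"z":3.75,"ax":0,"ay":0,"az":0,"hand":48},
    {"x":0,"y":0,"z":3.75,"ax":0,"ay":0,"az":0,"hand":48}
  ]
}}

```text
clock: 13.3
eef_pos: [404.7, -300.2, 42.7]
tcp_rot: [3.141, 0.001, 1.571]
contact_force: [-2.5, -0.2, 4.4]
opening: 0.682
grasp_force: 3.4
```

{"fn": "drive_tool", "kwargs": {
  "plan": [
    {"x":0,"y":0,"z":0,"ax":0,"ay":0,"az":0,"hand":48},
    {"x":0,"y":0,"z":0,"ax":0,"ay":0,"az":0,"hand":48},
    {"x":0,"y":0,"z":0,"ax":0,"ay":0,"az":0,"hand":48},
    {"x":0,"y":0,"z":0,"ax":0,"ay":0,"az":0,"hand":48}
  ]
}}

```text
clock: 13.7
eef_pos: [404.7, -300.6, 43.0]
tcp_rot: [3.14, 0.001, 1.571]
contact_force: [0.6, 1.5, 7.5]
opening: 0.642
grasp_force: 53.3
```

{"fn": "drive_tool", "kwargs": {
  "plan": [
    {"x":0,"y":0,"z":-0.3,"ax":0,"ay":0,"az":0,"hand":48},
    {"x":0,"y":0,"z":-0.9,"ax":0,"ay":0,"az":0,"hand":48},
    {"x":0,"y":0,"z":-1.6,"ax":0,"ay":0,"az":0,"hand":48},
    {"x":0,"y":0,"z":-2.3,"ax":0,"ay":0,"az":0,"hand":48},
    {"x":0.3,"y":0.1,"z":-2.8,"ax":0,"ay":0,"az":0,"hand":48},
    {"x":0.8,"y":0.3,"z":-3.0,"ax":0,"ay":0,"az":0,"hand":48},
    {"x":1.4,"y":0.6,"z":-3.0,"ax":0,"ay":0,"az":0,"hand":48},
    {"x":2.1,"y":0.9,"z":-3.0,"ax":0,"ay":0,"az":0,"hand":48}
  ]
}}

```text
clock: 14.5
eef_pos: [449.3, -194.7, 192.9]
tcp_rot: [3.14, 0.001, 1.569]
contact_force: [0.0, -0.3, -3.0]
opening: 0.644
grasp_force: 53.5
```

{"fn": "drive_tool", "kwargs": {
  "plan": [
    {"x":0.8,"y":0.3,"z":0,"ax":0,"ay":0,"az":0,"hand":48},
    {"x":1.6,"y":0.6,"z":0,"ax":0,"ay":0,"az":0,"hand":48},
    {"x":2.4,"y":0.9,"z":0,"ax":0,"ay":0,"az":0,"hand":48},
    {"x":3.2,"y":1.3,"z":0,"ax":0,"ay":0,"az":0,"hand":48},
    {"x":3.9,"y":1.7,"z":0,"ax":0,"ay":0,"az":0,"hand":48},
    {"x":4.5,"y":2.2,"z":0,"ax":0,"ay":0,"az":0,"hand":48},
    {"x":5.0,"y":2.8,"z":0,"ax":0,"ay":0,"az":0,"hand":48},
    {"x":5.25,"y":3.4,"z":0,"ax":0,"ay":0,"az":0,"hand":48}
  ]
}}

```text
clock: 15.3
eef_pos: [619.5, 69.7, 192.2]
tcp_rot: [3.141, -0.001, 1.572]
contact_force: [-1.2, 0.5, -1.9]
opening: 0.641
grasp_force: 53.5
```

{"fn": "drive_tool", "kwargs": {
  "plan": [
    {"x":0.06,"y":0.3,"z":0,"ax":0,"ay":0,"az":0,"hand":48},
    {"x":0.06,"y":0.456,"z":0,"ax":0,"ay":0,"az":0,"hand":48},
    {"x":0.06,"y":0.456,"z":0,"ax":0,"ay":0,"az":0,"hand":48},
    {"x":0.06,"y":0.456,"z":0.4,"ax":0,"ay":0,"az":0,"hand":48},
    {"x":0.06,"y":0.456,"z":1.0,"ax":0,"ay":0,"az":0,"hand":48},
    {"x":0.06,"y":0.456,"z":1.7,"ax":0,"ay":0,"az":0,"hand":48},
    {"x":0.06,"y":0.456,"z":2.1,"ax":0,"ay":0,"az":0,"hand":48},
    {"x":0.06,"y":0.456,"z":2.2,"ax":0,"ay":0,"az":0,"hand":48}
  ]
}}

```text
clock: 16.1
eef_pos: [638.7, 69.5, 79.4]
tcp_rot: [-3.137, 0.001, 1.57]
contact_force: [0.5, 0.4, -1.3]
opening: 0.644
grasp_force: 53.6
```

{"fn": "drive_tool", "kwargs": {
  "plan": [
    {"x":0.01,"y":0.03,"z":0,"ax":0,"ay":0,"az":0,"hand":48},
    {"x":0.01,"y":0.03,"z":0.15,"ax":0,"ay":0,"az":0,"hand":48},
    {"x":0.01,"y":0.03,"z":0.3,"ax":0,"ay":0,"az":0,"hand":48},
    {"x":0.01,"y":0.03,"z":0.36,"ax":0,"ay":0,"az":0,"hand":48},
    {"x":0.01,"y":0.03,"z":0.36,"ax":0,"ay":0,"az":0,"hand":48}
  ]
}}

```text
clock: 16.6
eef_pos: [642.8, 70.8, 63.5]
tcp_rot: [-3.141, 0.0, 1.571]
contact_force: [-0.9, 0.5, -1.3]
opening: 0.644
grasp_force: 53.6
```

{"fn": "drive_tool", "kwargs": {
  "plan": [
    {"x":-0.01,"y":0,"z":0.05,"ax":0,"ay":0,"az":0,"hand":48},
    {"x":-0.01,"y":0,"z":0.09,"ax":0,"ay":0,"az":0,"hand":48},
    {"x":-0.01,"y":0,"z":0.11,"ax":0,"ay":0,"az":0,"hand":48},
    {"x":-0.01,"y":0,"z":0.11,"ax":0,"ay":0,"az":0,"hand":48}
  ]
}}

```text
clock: 17.0
eef_pos: [643.1, 70.4, 58.3]
tcp_rot: [3.142, -0.0, 1.571]
contact_force: [0.4, 0.2, -1.3]
opening: 0.642
grasp_force: 53.8
```

{"fn": "drive_tool", "kwargs": {
  "plan": [
    {"x":0,"y":0,"z":0,"ax":0,"ay":0,"az":0,"hand":60},
    {"x":0,"y":0,"z":0,"ax":0,"ay":0,"az":0,"hand":72},
    {"x":0,"y":0,"z":0,"ax":0,"ay":0,"az":0,"hand":85},
    {"x":0,"y":0,"z":0,"ax":0,"ay":0,"az":0,"hand":85},
    {"x":0,"y":0,"z":-0.3,"ax":0,"ay":0,"az":0,"hand":85},
    {"x":0,"y":0,"z":-1.0,"ax":0,"ay":0,"az":0,"hand":85},
    {"x":0,"y":0,"z":-1.8,"ax":0,"ay":0,"az":0,"hand":85},
    {"x":0,"y":0,"z":-2.4,"ax":0,"ay":0,"az":0,"hand":85}
  ]
}}

```text
clock: 17.8
eef_pos: [643.8, 70.4, 181.9]
tcp_rot: [3.139, -0.0, 1.571]
contact_force: [0.2, 0.1, -0.8]
opening: 0.992
grasp_force: 0.0
```

{"fn": "drive_tool", "kwargs": {
  "plan": [
    {"x":0.1,"y":-0.4,"z":0,"ax":0,"ay":0,"az":0,"hand":85},
    {"x":0.2,"y":-1.0,"z":0,"ax":0,"ay":0,"az":0,"hand":85},
    {"x":0.216,"y":-1.7,"z":0,"ax":0,"ay":0,"az":0,"hand":85},
    {"x":0.216,"y":-2.4,"z":0,"ax":0,"ay":0,"az":0,"hand":85},
    {"x":0.216,"y":-2.9,"z":0,"ax":0,"ay":0,"az":0,"hand":85},
    {"x":0.216,"y":-3.176,"z":0,"ax":0,"ay":0,"az":0,"hand":85},
    {"x":0.216,"y":-3.176,"z":0.3,"ax":0,"ay":0,"az":0,"hand":85},
    {"x":0.216,"y":-3.176,"z":0.8,"ax":0,"ay":0,"az":0,"hand":85}
  ]
}}

```text
clock: 18.6
eef_pos: [486.4, 81.6, 140.3]
tcp_rot: [3.136, -0.001, 1.571]
contact_force: [0.4, -0.9, 0.2]
opening: 0.99
grasp_force: 0.0
```

{"fn": "drive_tool", "kwargs": {
  "plan": [
    {"x":0,"y":0,"z":0.6,"ax":0,"ay":0,"az":0,"hand":85},
    {"x":0,"y":0,"z":1.3,"ax":0,"ay":0,"az":0,"hand":85},
    {"x":0,"y":0,"z":2.0,"ax":0,"ay":0,"az":0,"hand":85},
    {"x":0,"y":0,"z":2.3,"ax":0,"ay":0,"az":0,"hand":85},
    {"x":0,"y":0,"z":2.4,"ax":0,"ay":0,"az":0,"hand":85},
    {"x":0,"y":0,"z":2.4,"ax":0,"ay":0,"az":0,"hand":85}
  ]
}}

```text
clock: 19.2
eef_pos: [484.8, 81.2, 18.3]
tcp_rot: [-3.141, 0.0, 1.571]
contact_force: [0.2, 0.3, -0.1]
opening: 0.995
grasp_force: 0.0
```

{"fn": "drive_tool", "kwargs": {
  "plan": [
    {"x":0,"y":0,"z":0,"ax":0,"ay":0,"az":0,"hand":48},
    {"x":0,"y":0,"z":0,"ax":0,"ay":0,"az":0,"hand":48},
    {"x":0,"y":0,"z":0,"ax":0,"ay":0,"az":0,"hand":48},
    {"x":0,"y":0,"z":0,"ax":0,"ay":0,"az":0,"hand":48},
    {"x":0,"y":0,"z":0,"ax":0,"ay":0,"az":0,"hand":48}
  ]
}}

```text
clock: 19.7
eef_pos: [485.3, 81.4, 19.7]
tcp_rot: [3.139, -0.0, 1.571]
contact_force: [-0.5, -0.3, 6.5]
opening: 0.648
grasp_force: 51.8
```

{"fn": "drive_tool", "kwargs": {
  "plan": [
    {"x":0,"y":0,"z":-0.3,"ax":0,"ay":0,"az":0,"hand":48},
    {"x":0,"y":0,"z":-0.8,"ax":0,"ay":0,"az":0,"hand":48},
    {"x":0.3,"y":0.2,"z":-1.2,"ax":0,"ay":0,"az":0,"hand":48},
    {"x":0.8,"y":0.7,"z":-1.4,"ax":0,"ay":0,"az":0,"hand":48},
    {"x":1.2,"y":1.3,"z":-1.4,"ax":0,"ay":0,"az":0,"hand":48},
    {"x":1.5,"y":1.9,"z":-1.4,"ax":0,"ay":0,"az":0,"hand":48},
    {"x":1.632,"y":2.4,"z":-1.4,"ax":0,"ay":0,"az":0,"hand":48},
    {"x":1.632,"y":2.784,"z":-1.4,"ax":0,"ay":0,"az":0,"hand":48}
  ]
}}

```text
clock: 20.5
eef_pos: [625.2, 164.0, 89.1]
tcp_rot: [3.14, -0.001, 1.572]
contact_force: [0.3, -0.5, -2.9]
opening: 0.645
grasp_force: 53.8
```

{"fn": "drive_tool", "kwargs": {
  "plan": [
    {"x":0,"y":0,"z":0,"ax":0,"ay":0,"az":0,"hand":48},
    {"x":0,"y":0,"z":0.3,"ax":0,"ay":0,"az":0,"hand":48},
    {"x":0,"y":0,"z":0.7,"ax":0,"ay":0,"az":0,"hand":48},
    {"x":0,"y":0,"z":0.95,"ax":0,"ay":0,"az":0,"hand":48},
    {"x":0,"y":0,"z":1.03,"ax":0,"ay":0,"az":0,"hand":48},
    {"x":0,"y":0,"z":1.05,"ax":0,"ay":0,"az":0,"hand":48},
    {"x":0,"y":0,"z":1.05,"ax":0,"ay":0,"az":0,"hand":48}
  ]
}}

```text
clock: 21.2
eef_pos: [623.5, 162.8, 35.9]
tcp_rot: [3.141, -0.0, 1.571]
contact_force: [0.4, 0.2, -2.2]
opening: 0.642
grasp_force: 53.8
```

{"fn": "drive_tool", "kwargs": {
  "plan": [
    {"x":0,"y":0.01,"z":0.02,"ax":0,"ay":0,"az":0,"hand":48},
    {"x":0,"y":0.01,"z":0.03,"ax":0,"ay":0,"az":0,"hand":48},
    {"x":0,"y":0.01,"z":0.03,"ax":0,"ay":0,"az":0,"hand":48},
    {"x":0,"y":0.01,"z":0.03,"ax":0,"ay":0,"az":0,"hand":60},
    {"x":0,"y":0.01,"z":0.03,"ax":0,"ay":0,"az":0,"hand":72},
    {"x":0,"y":0.01,"z":0.03,"ax":0,"ay":0,"az":0,"hand":85},
    {"x":0,"y":0.01,"z":0.03,"ax":0,"ay":0,"az":0,"hand":85},
    {"x":0,"y":0.01,"z":-0.3,"ax":0,"ay":0,"az":0,"hand":85}
  ]
}}

```text
clock: 22.0
eef_pos: [622.4, 162.4, 49.4]
tcp_rot: [-3.138, 0.001, 1.571]
contact_force: [-0.5, 0.5, 0.2]
opening: 0.997
grasp_force: 0.0
```

{"fn": "drive_tool", "kwargs": {
  "plan": [
    {"x":0,"y":0,"z":-0.7,"ax":0,"ay":0,"az":0,"hand":85},
    {"x":0,"y":0,"z":-1.6,"ax":0,"ay":0,"az":0,"hand":85},
    {"x":0,"y":0,"z":-2.5,"ax":0,"ay":0,"az":0,"hand":85},
    {"x":0,"y":-0.8,"z":-3.2,"ax":0,"ay":0,"az":0,"hand":85},
    {"x":0,"y":-1.7,"z":-3.5,"ax":0,"ay":0,"az":0,"hand":85},
    {"x":0.8,"y":-2.6,"z":-3.5,"ax":0,"ay":0,"az":0,"hand":85},
    {"x":1.6,"y":-3.5,"z":-3.5,"ax":0,"ay":0,"az":0,"hand":85},
    {"x":2.4,"y":-4.3,"z":-3.5,"ax":0,"ay":0,"az":0,"hand":85}
  ]
}}

```text
clock: 22.8
eef_pos: [427.1, 264.4, 227.5]
tcp_rot: [3.14, -0.001, 1.569]
contact_force: [0.1, 1.2, -0.3]
opening: 0.997
grasp_force: 0.0
```

{"fn": "drive_tool", "kwargs": {
  "plan": [
    {"x":0.8,"y":-0.3,"z":0,"ax":0,"ay":0,"az":0,"hand":85},
    {"x":1.6,"y":-0.6,"z":0,"ax":0,"ay":0,"az":0,"hand":85},
    {"x":2.4,"y":-0.9,"z":0,"ax":0,"ay":0,"az":0,"hand":85},
    {"x":2.8,"y":-1.0,"z":0,"ax":0,"ay":0,"az":0,"hand":85},
    {"x":2.8,"y":-1.0,"z":0,"ax":0,"ay":0,"az":0,"hand":85}
  ]
}}

```text
clock: 23.3
eef_pos: [377.8, 406.4, 227.0]
tcp_rot: [3.141, -0.002, 1.574]
contact_force: [0.9, -0.1, -0.0]
opening: 0.994
grasp_force: 0.0
```

```bash
python3 look.py top t6 676.9,-117.1,155 659,-23.8,130 641.1,69.5,105 623.1,162.8,80; python3 -c "
import cv2;a=cv2.convertScaleAbs(cv2.imread('pics/t6.png'),alpha=1.4)
cv2.imwrite('pics/c6.png',cv2.resize(a[70:175,130:325],None,fx=4,fy=4,interpolation=2))"
```

```text
23.3 [377.8 406.4 227. ] [ 3.1 -0.   1.6] 0.993563158343057 0.0
676.9,-117.1,155 [290.5  94.4]
659,-23.8,130 [247.4 106.7]
641.1,69.5,105 [206.6 118.3]
623.1,162.8,80 [167.9 129.4]
```

View pics/c6.png

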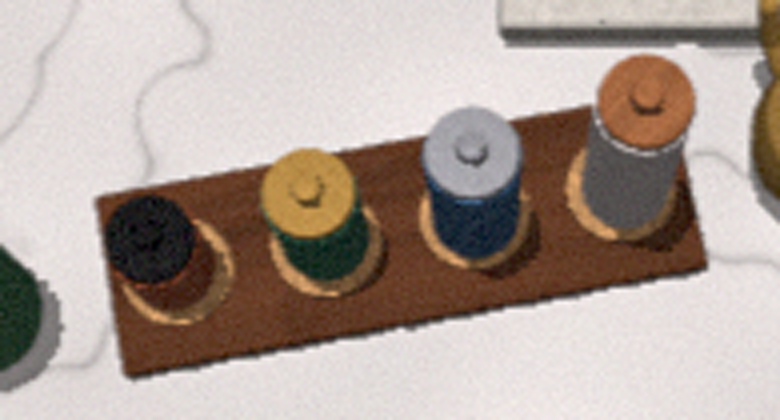

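The top view shows all four canisters upright in the right order. Lid centres are within about 2 px of ideal (the blue is the furthest, 1.7 px), and the cork margin in front of each base is about the same, roughly 7 mm as it should be. The arm is clear of everything, so I'll hand in.

```bash
python3 -c "
from rig import r
print(r.sign_off())"
```

```text
the job is handed in; nothing more can be done
None
```

All four canisters now stand upright on their pads, from teapot to jar: white, blue, green, terracotta, each within about 4 mm of centre. The teapot and jar were not touched, and the job was handed in at about 23 s on the robot's clock; the sign-off gave no verdict.

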